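# Close the buying tin with its nested lids, then lift the outer lid alone

### The arm

A 6-joint arm with a two-finger parallel gripper is mounted at the origin on the work surface. World frame = base frame: x ahead of the robot, y to its left, z up, the work surface at z = 0. Lengths are in m, angles in rad, forces in N, time in s.
With the tool pointing down it reaches from about 0.25 to 0.775 m from the base axis. Payload 4 kg.
Tool frame: the origin (TCP) lies between the finger pads; the fingertips stand 14 mm ahead of it and the grasp point (between the pads) lies 5 mm behind it; z points along the fingers, y is the line along which they close (so a half turn about z gives the same grasp; the last joint's range is limited). The gripper opens to 85 mm and grips with 20 to 120 N. Pads are 22 mm wide; open, the fingers measure 114 mm over their backs; the gripper's body (76 mm by 85 mm) begins 54 mm behind the grasp point. The pads swing forward as they close: fully open they stand 13 mm farther back than shut.
Start: joints at [1.08, 0.087, 1.371, -0, 1.684, -0.103], TCP at [0.208, 0.509, 0.245] pointing down, gripper open.
Joint ranges: [-3.1, 3.1], [-0.76, 2.03], [0.27, 2.55], [-1.08, 4.22], [0.17, 2.65], [-2.57, 2.57]. Speed limits (rad/s): [2.79, 2.79, 3.14, 3.14, 3.14, 3.14].

### API

Orientations are given as [roll, pitch, yaw] about the fixed x, y, z axes, in that order (R = Rz(yaw) Ry(pitch) Rx(roll)).
In Python, from rig import state, camera, job, outline_of gives the robot as it stands.
- The arm moves only by the tool arm_command, never from a script. Its argument "targets" is a list of rows, each an object with "grip": the finger opening in cm, from 0 to 8.54; "offset": the shift along the tool's x, y, z in shares of 750 mm (1.0 is 750 mm), a list of three; "delta_rot": the turn, a rotation vector about the tool's x, y, z in a scale on which 1.0 is 360 degrees, a list of three. In form: [{"grip": grip, "offset": [dx, dy, dz], "delta_rot": [wx, wy, wz]}, ...]. A call has 1 to 20 rows; each row is the pose to reach, as a shift and turn from the pose commanded when the call began, along the tool's axes at that moment; what a row does not reach only later rows make up. A row lasts 1/8 s, in which the tool goes at most 62.5 mm and 10.7 degrees, less where a joint would pass 70% of its speed; a pose out of reach is approached as far as the arm can. No shift or turn number may pass 1 either way. A call with a gripper value outside its range is refused whole. The fingers move at their own pace and stop on an object; the grip force is fixed at half the most. Time passes only in rows, so rows that repeat a pose let the fingers close. It gives the time, the measured TCP pose, the force, the opening and the grip force at its end, in the units of the state.
- state(): the state, without advancing time (a new reading comes with each control period).
- camera(name): name is "scene" or "top" or "wrist"; returns a dict with "frame" (400x640x3 uint8, red, green, blue), "z_map" (400x640 float32, m along the optical axis (not along the pixel's ray), 0 where there is no reading), "fov_y" (degrees; the focal length in pixels is half the picture's height over the tangent of half this angle, whatever the lens; pixels are square), "cx", "cy" (the principal point, pixels), "extrinsics" (4x4, takes a point from world to camera coordinates); the wrist camera has in their place "T_tool_cam" (4x4, takes a point from camera to tool coordinates, whose origin is the TCP and whose axes are the flange's). Camera axes: x right, y down, z forward; pixel columns grow to the right and rows downward; lengths in m; the calibration is good to about 2 mm. A picture is of the moment at which its call begins: read the wrist's pose just before it.
- job.sign_off(): hands the job in; it is judged then, once.
Trained networks look in a picture, given as the dict that the camera call returned (one of the last four; its "shot" number tells which), for a name from the list of things; names that differ only in an ending like _2 or _b are one class to them, and where a whole thing is asked for, a point or a joint stands for the part that bears it (a point fixed in the world has none). Each returns a list of dicts, best first, with "conf" (0 to 1); they miss things now and then, are a little off and sometimes report something else, mostly with a low value. They report only what shows in the picture. A call takes as long as a camera call. They do not tell look-alikes from the thing itself.
- outline_of(target, picture): "mask" (400x640 bool, what is visible of it) and "centre" ([column, row] in pixels, amid what is visible of it).
The state is a dict: "t": time; "qpos": joint angles; "qvel": joint speeds; "effort": joint torques, N m; "tool_pos": TCP position; "eef_rot": TCP orientation; "ft_force": force on the tool from outside, world axes, zero at the start; "torque": the same for the moment, N m; "grip_width": finger opening in m; "grip_force": force on a finger pad.
Only numpy, scipy, OpenCV 4.12 (cv2) and the standard library are available. Lean on these libraries where they do the work, as an engineer would, in place of code of your own. Each camera call takes 0.05 s, during which the arm holds its last target. There are 200 camera calls.

### The job

Take the nested pair of lids by the inner lid's tall knob and carry the two together onto the tin, lowering gently until you feel the inner lid stop on the tray hidden inside, and only then let go. Next take hold of the outer lid by its rim and lift it alone, straight up and level, past the knob, leaving the inner lid lying undisturbed on its seat and everything else on the counter where it is. Finish while holding the outer lid still above the tin, completely clear of the knob; do not put it down.

Things in the scene. Friction and masses are not known exactly. Their poses are not given: they have to be found in the camera images.
- tin: Open round steel tin, fixed to the counter on a flat dark foot 76 mm across, 6 mm high. Outside diameter 50 mm, bore 44 mm. Origin: centre of its underside, z up. Inside, a round ring tray fills the bore, rigidly set at a height that differs each time and is not reported: its top, on which the inner lid seats, lies 18 to 30 mm below the tin's rim.
- tin_rim (a point): Centre of the tin's open rim, 70 mm above the tin's origin. The outer lid's plate comes to rest on this rim (outer lid's origin then 62 mm above the tin's), skirt loosely round the tin; the inner lid goes down 6 to 18 mm farther to the tray, its knob sliding through the hole. So the first light touch (outer lid's weight, 1.0 to 1.6 N) is not yet the inner lid's seat.
- inner_lid: Inner lid, loose, steel, 0.14 to 0.21 kg: a round disc 40 mm across, 12 mm thick, foot edge chamfered 3 mm, with an upright cylindrical knob on its centre. Origin: centre of the disc's underside, z up along the knob. At the start it stands on the counter, knob up, under the outer lid, with the knob poking through the outer lid's hole. Lifting it by the knob lifts both lids.
- knob_top (a point): Centre of the top of the inner lid's knob, 60 mm above the inner lid's origin. The knob is a plain cylinder 14 mm in diameter and 48 mm tall above the disc. It stands 44 mm above the outer lid's top while the lids are nested, and 26 to 38 mm above it when both lids are seated on the tin.
- outer_lid: Outer lid, loose, steel, 0.10 to 0.16 kg: a flat round cap 63 mm across, 12 mm high in all: top plate 4 mm thick, with a skirt 8 mm deep below it (inside diameter 58 mm). Origin: centre of the plane of the skirt's lower edge, z up. At the start its plate rests on the inner lid's disc, its origin 4 mm above the inner lid's.
- outer_top (a point): Centre of the outer lid's top face, 12 mm above its origin, in the middle of its 18 mm round hole, through which the knob stands. The outer lid is gripped from above across its 63 mm rim, with the knob between the fingers.
- ring_stand: Bystander, fixed: black lacquered ring stand, 50 x 124 x 29 mm high, six slots, two gold bands seated in it (their tops at 39 mm). Origin: centre of its underside.
- ring_dish: Bystander, loose: white porcelain ring dish, 76 mm across, 20 mm high. Origin: centre of its underside.
- cocktail_ring: Bystander, loose: silver ring 21 mm across lying flat, 5 mm high, with a red stone 10 mm high on its side. Origin: centre of its underside.
- mandrel: Bystander, loose: steel ring-sizing mandrel lying down, 240 mm long, 26 mm high, square wooden handle at its -x end. Origin: on the counter beneath its middle.
- magnifier: Bystander, loose: brass hand magnifier lying flat, lens frame 64 mm across, 10 mm high, handle out to 116 mm along +x. Origin: centre of the lens frame's underside.
- touchstone: Bystander, fixed: dark flat testing stone, 70 x 40 x 10 mm. Origin: centre of its underside.
Mind the look-alikes: they are no part of the job. Of the things that look like the outer_lid, the larger one is meant.

How it is judged:
On the way, in this order (a step that is already met when the one before it is completed fails the run):
1. the nested lids are lifted together by the inner lid's knob, its underside at least 50 mm above the counter (height (world z) of inner_lid above 0.05 m and z of outer_lid in the frame of inner_lid between 0.001 and 0.009 m and horizontal distance between outer_lid and inner_lid below 0.006 m and contact force between the fingers and inner_lid above 1 N), for 0.2 s.
2. still held by the knob, the inner lid presses (over 1 N) on its seat in the tin, the outer lid lying on the rim (horizontal distance between inner_lid and tin below 0.006 m and z of inner_lid in the frame of tin between 0.034 and 0.056 m and contact force between inner_lid and tin above 1 N and contact force between the fingers and inner_lid above 1 N and z of outer_lid in the frame of tin below 0.066 m and horizontal distance between outer_lid and tin below 0.008 m), for 0.1 s.
3. let go: both lids lie still on the tin, touched by nothing else (horizontal distance between inner_lid and tin below 0.006 m and z of inner_lid in the frame of tin between 0.034 and 0.056 m and angle between inner_lid's own z axis and vertical below 0.08 rad and linear speed of each of inner_lid, outer_lid below 0.02 m/s and contact force between inner_lid and tin above 0.5 N and contact force between the fingers and inner_lid below 0.1 N and z of outer_lid in the frame of tin below 0.066 m and horizontal distance between outer_lid and tin below 0.008 m and contact force between the fingers and outer_lid below 0.1 N), for 0.2 s.
At the end, for the whole second after the job is handed in: Outer lid held still and level (0.2 rad), within 40 mm of the tin's axis, lower edge above the knob's top, touching neither tin nor inner lid; inner lid untouched and still on its seat in the tin (6 mm off axis, 0.08 rad tilt at most); no bystander moved 15 mm (horizontal distance between inner_lid and tin below 0.006 m and z of inner_lid in the frame of tin between 0.034 and 0.056 m and angle between inner_lid's own z axis and vertical below 0.08 rad and linear speed of inner_lid below 0.02 m/s and contact force between inner_lid and tin above 0.5 N and contact force between the fingers and inner_lid below 0.1 N and contact force between the fingers and outer_lid above 1 N and contact force between outer_lid and inner_lid below 0.05 N and contact force between outer_lid and tin below 0.05 N and z of outer_lid in the frame of inner_lid above 0.062 m and horizontal distance between outer_lid and tin below 0.04 m and angle between outer_lid's own z axis and vertical below 0.2 rad and linear speed of outer_lid below 0.03 m/s and distance of each of ring_stand, ring_dish, cocktail_ring, mandrel, magnifier, touchstone from where it was at the start of the episode below 0.015 m); the arm keeps its last pose, push and grip.
It fails at once if the inner lid drops inside the tin (faster than 0.25 m/s), from being let go too high or dragged up with the outer lid (horizontal distance between inner_lid and tin below 0.01 m and z of inner_lid in the frame of tin below 0.075 m and linear speed of inner_lid above 0.25 m/s).
It fails at once if the inner lid is pressed on the tin with more than 45 N (contact force between inner_lid and tin above 45 N).
It fails at once if the inner lid is lifted out of its seat or tipped while the outer lid is being handled (contact force between the fingers and outer_lid above 0.5 N and horizontal distance between inner_lid and tin below 0.03 m and (z of inner_lid in the frame of tin above 0.058 m or angle between inner_lid's own z axis and vertical above 0.15 rad)).
It fails at once if a bystander is moved 15 mm or more (distance of any of ring_stand, ring_dish, cocktail_ring, mandrel, magnifier, touchstone from where it was at the start of the episode above 0.015 m).
It also fails if it takes over 53 s, if anything falls off the work surface, if the arm or the gripper's body presses on something with over 40 N, if the wrist force passes 120 N, or if a joint passes its speed limit or range.

## Working session

There is one attempt and no reset: what is moved stays moved. The work goes in short steps, Python scripts to look and compute and a tool call to move; the robot and the scene stay as the last step left them, time stands still between calls to the robot, and variables do not carry over. Pictures are saved under pics/ and viewed, at most 10 in all, crops included, and the job is handed in when it is done.

Besides the shell and the picture viewer there is one more tool, called after "Request:" in YAML: its name, and indented under it one key for each argument. arm_command: Moves the arm, as the interface text tells. Its arguments: {"type":"object","properties":{"targets":{"type":"array","items":{"type":"object","properties":{"grip":{"type":"number"},"offset":{"type":"array","items":{"type":"number"}},"delta_rot":{"type":"array","items":{"type":"number"}}}}}},"required":["targets"]}

```bash
mkdir -p pics
cat > h.py <<'E'
import numpy as np, cv2
from rig import state, camera, job, outline_of
def cloud(c):
    f=200/np.tan(np.radians(c["fov_y"])/2); z=c["z_map"]
    v,u=np.mgrid[0:400,0:640]
    P=np.stack([(u-c["cx"])/f*z,(v-c["cy"])/f*z,z],-1)
    E=np.linalg.inv(c["extrinsics"])
    W=P@E[:3,:3].T+E[:3,3]; W[z<=0]=np.nan
    return W
def save(c,n,box=None,s=1):
    im=c["frame"][:,:,::-1]
    if box: im=im[box[1]:box[3],box[0]:box[2]]
    cv2.imwrite("pics/"+n,cv2.resize(im,None,fx=s,fy=s,interpolation=cv2.INTER_CUBIC))
E
python3 - <<'E'
from h import *
s=state();print(s["t"],s["tool_pos"],s["eef_rot"],s["ft_force"])
for n in("top","scene"):
    c=camera(n);W=cloud(c);save(c,n+".png")
    for t in("tin","inner_lid","outer_lid","knob_top"):
        for d in outline_of(t,c)[:4]:
            m=d["mask"];w=W[m];w=w[~np.isnan(w[:,0])]
            print(n,t,round(d["conf"],2),np.round(d["centre"]),m.sum(),np.round(np.median(w,0),3),"zmax",np.round(np.percentile(w[:,2],98),3))
E
```

```text
0.0 [0.20775495 0.50873833 0.24410612] [-3.13934369e+00 -2.30550680e-04  2.75377595e+00] [ 1.34693307  0.10404164 -0.39476363]
top tin 0.56 [221. 201.] 826 [0.559 0.208 0.039] zmax 0.07
top inner_lid 0.53 [407. 215.] 74 [ 0.533 -0.214  0.049] zmax 0.062
top outer_lid 0.86 [404. 223.] 499 [ 0.532 -0.215  0.015] zmax 0.019
top outer_lid 0.6 [390. 262.] 301 [ 0.438 -0.187  0.007] zmax 0.011
scene tin 0.66 [430. 191.] 1225 [0.579 0.206 0.037] zmax 0.069
scene inner_lid 0.74 [213. 219.] 168 [ 0.541 -0.216  0.04 ] zmax 0.059
scene inner_lid 0.43 [345. 161.] 81 [0.391 0.081 0.001] zmax 0.01
scene outer_lid 0.82 [232. 195.] 272 [ 0.446 -0.184  0.007] zmax 0.009
scene outer_lid 0.65 [204. 323.] 1511 [ 0.727 -0.251  0.006] zmax 0.01
scene outer_lid 0.56 [221. 231.] 615 [ 0.547 -0.212  0.014] zmax 0.016
scene knob_top 0.65 [218. 220.] 191 [ 0.541 -0.216  0.038] zmax 0.059
```

View pics/top.png

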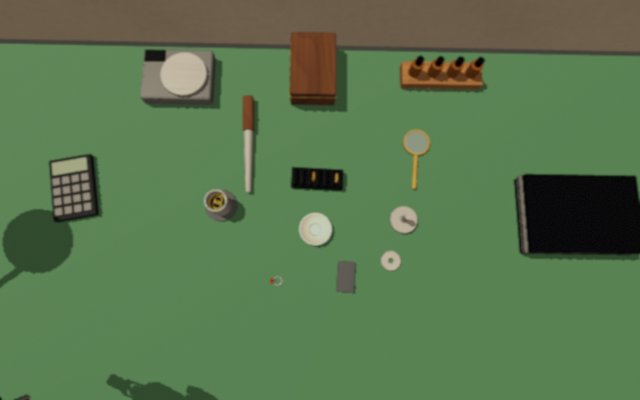

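View pics/scene.png

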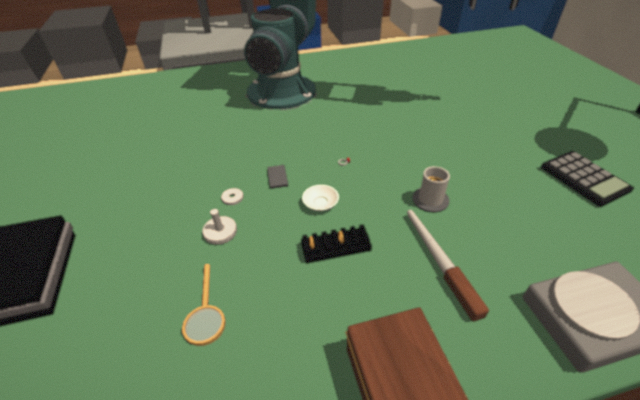

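The scene holds two lid-like candidates: the knobbed pair at top (404,220) / scene (220,230), and a smaller bare holed disc at top (390,261) / scene (232,195). The first is larger and has the knob through it, so it fits. The tin is at top (219,205). I'll confirm with one crop and fit circles.

```bash
cat >> h.py <<'E'
def fitc(p):
    A=np.c_[2*p,np.ones(len(p))];s=np.linalg.lstsq(A,(p**2).sum(1),rcond=None)[0]
    return s[:2],np.sqrt(s[2]+s[:2]@s[:2])
def circ(W,c0,r,zl,zh):
    m=(np.hypot(W[...,0]-c0[0],W[...,1]-c0[1])<r)&(W[...,2]>zl)&(W[...,2]<zh)
    p=W[m];h=cv2.minEnclosingCircle(p[:,:2].astype(np.float32))
    hull=cv2.convexHull(p[:,:2].astype(np.float32))[:,0]
    f=fitc(hull.astype(float))
    return len(p),np.round(p.mean(0),4),"enc",np.round(h[0],4),round(h[1],4),"fit",np.round(f[0],4),round(f[1],4)
E
python3 - <<'E'
from h import *
c=camera("top");save(c,"crop.png",(360,180,460,290),5)
for n in("top","scene"):
    if n!="top": c=camera(n)
    W=cloud(c)
    print(n,"lid",circ(W,(.54,-.215),.05,.012,.022))
    print(n,"knob",circ(W,(.54,-.215),.04,.054,.066))
    print(n,"small",circ(W,(.442,-.186),.04,.005,.02))
    print(n,"rim",circ(W,(.57,.207),.05,.064,.076))
E
```

```text
top lid (474, array([ 0.5344, -0.2166,  0.0152]), 'enc', array([ 0.5352, -0.2176]), 0.0317, 'fit', array([ 0.5353, -0.2176]), np.float64(0.031))
top knob (33, array([ 0.5348, -0.2175,  0.0586]), 'enc', array([ 0.5342, -0.2173]), 0.0069, 'fit', array([ 0.5352, -0.2176]), np.float64(0.0065))
top small (241, array([ 0.4395, -0.1865,  0.0077]), 'enc', array([ 0.4404, -0.1867]), 0.0224, 'fit', array([ 0.44  , -0.1867]), np.float64(0.0218))
top rim (107, array([0.5625, 0.2117, 0.0683]), 'enc', array([0.5633, 0.2114]), 0.0254, 'fit', array([0.5629, 0.2118]), np.float64(0.0244))
scene lid (547, array([ 0.5409, -0.2163,  0.0145]), 'enc', array([ 0.537 , -0.2162]), 0.0322, 'fit', array([ 0.5368, -0.2167]), np.float64(0.0311))
scene knob (44, array([ 0.5378, -0.2161,  0.0574]), 'enc', array([ 0.5364, -0.2162]), 0.0073, 'fit', array([ 0.5366, -0.2162]), np.float64(0.0067))
scene small (219, array([ 0.4425, -0.1853,  0.0069]), 'enc', array([ 0.4419, -0.1843]), 0.0233, 'fit', array([ 0.4414, -0.1852]), np.float64(0.022))
scene rim (164, array([0.5665, 0.213 , 0.0675]), 'enc', array([0.5665, 0.2135]), 0.0261, 'fit', array([0.5658, 0.2131]), np.float64(0.0249))
```

View pics/crop.png

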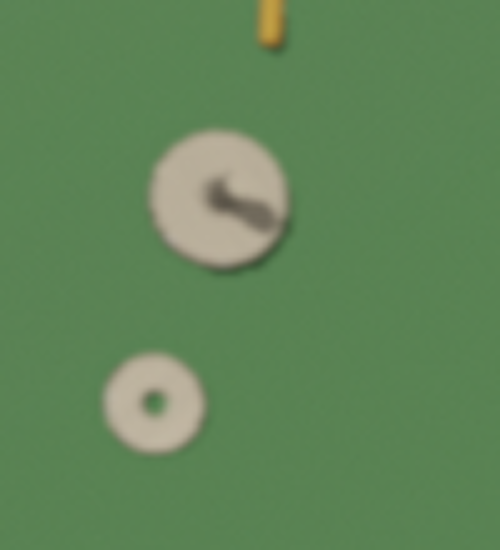

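Confirmed: the larger disc (crop ~(220,198), 63 mm) has the knob and its shadow. The small one (155,403) is only 44 mm and has no knob. Moving above the pair.

Careful with the scale: shifts go in shares of 750 mm and turns go in shares of 360 degrees. That gives: -57.8 cm / 75 = -0.7707, -56 cm / 75 = -0.7467, -22.2 degrees / 360 = -0.0617.

Request:
arm_command:
  targets:
    - {"grip": 8.5, "offset": [-0.0533, -0.0507, 0], "delta_rot": [0, 0, -0.0056]}
    - {"grip": 8.5, "offset": [-0.1067, -0.1013, 0], "delta_rot": [0, 0, -0.0111]}
    - {"grip": 8.5, "offset": [-0.16, -0.152, 0], "delta_rot": [0, 0, -0.0167]}
    - {"grip": 8.5, "offset": [-0.2133, -0.2027, 0], "delta_rot": [0, 0, -0.0222]}
    - {"grip": 8.5, "offset": [-0.2667, -0.2533, 0], "delta_rot": [0, 0, -0.0278]}
    - {"grip": 8.5, "offset": [-0.32, -0.304, 0], "delta_rot": [0, 0, -0.0333]}
    - {"grip": 8.5, "offset": [-0.3733, -0.3547, 0], "delta_rot": [0, 0, -0.0389]}
    - {"grip": 8.5, "offset": [-0.4267, -0.4053, 0], "delta_rot": [0, 0, -0.0444]}
    - {"grip": 8.5, "offset": [-0.48, -0.456, 0.0133], "delta_rot": [0, 0, -0.05]}
    - {"grip": 8.5, "offset": [-0.5333, -0.5067, 0.0267], "delta_rot": [0, 0, -0.0556]}
    - {"grip": 8.5, "offset": [-0.5867, -0.5573, 0.04], "delta_rot": [0, 0, -0.0617]}
    - {"grip": 8.5, "offset": [-0.64, -0.608, 0.0533], "delta_rot": [0, 0, -0.0617]}
    - {"grip": 8.5, "offset": [-0.6933, -0.6587, 0.06], "delta_rot": [0, 0, -0.0617]}
    - {"grip": 8.5, "offset": [-0.7467, -0.7067, 0.06], "delta_rot": [0, 0, -0.0617]}
    - {"grip": 8.5, "offset": [-0.7707, -0.7307, 0.06], "delta_rot": [0, 0, -0.0617]}
    - {"grip": 8.5, "offset": [-0.7707, -0.7307, 0.06], "delta_rot": [0, 0, -0.0617]}
    - {"grip": 8.5, "offset": [-0.7707, -0.7307, 0.06], "delta_rot": [0, 0, -0.0617]}

```text
t: 2.72
tool_pos: [0.5356, -0.216, 0.2002]
eef_rot: [3.141, -0.0, -3.142]
ft_force: [-0.1, 0.6, 0.9]
grip_width: 0.085
grip_force: 0.0
```

```bash
cat >> h.py <<'E'
from scipy.spatial.transform import Rotation as Ro
def wrist():
    s=state();c=camera("wrist")
    T=np.eye(4);T[:3,:3]=Ro.from_euler("xyz",s["eef_rot"]).as_matrix();T[:3,3]=s["tool_pos"]
    c["extrinsics"]=np.linalg.inv(T@c["T_tool_cam"])
    return s,c,cloud(c)
E
python3 - <<'E'
from h import *
s,c,W=wrist();save(c,"w1.png")
print(s["t"],s["tool_pos"],s["eef_rot"],s["qpos"],s["ft_force"],s["grip_width"])
print(np.round(c["T_tool_cam"],3),c["fov_y"])
print("lid",circ(W,(.536,-.217),.05,.012,.022))
print("knob",circ(W,(.536,-.217),.04,.055,.066))
E
```

```text
2.725 [ 0.53558664 -0.21595897  0.20021319] [ 3.14066843e+00 -3.79082256e-04 -3.14157648e+00] [-4.81795097e-01  1.61443762e-01  1.37753297e+00  6.43687381e-04
  1.60338012e+00 -2.05258670e+00] [-0.09828554  0.58641972  0.90467211] 0.08498909947920572
[[ 0.001 -0.952 -0.307  0.078]
 [ 1.     0.001  0.001 -0.   ]
 [-0.001 -0.307  0.952 -0.128]
 [ 0.     0.     0.     1.   ]] 60.784799856901344
lid (2900, array([ 0.5332, -0.2179,  0.015 ]), 'enc', array([ 0.5352, -0.2179]), 0.0315, 'fit', array([ 0.5352, -0.2179]), np.float64(0.031))
knob (228, array([ 0.5347, -0.218 ,  0.0589]), 'enc', array([ 0.535 , -0.2181]), 0.007, 'fit', array([ 0.5351, -0.218 ]), np.float64(0.0068))
```

View pics/w1.png

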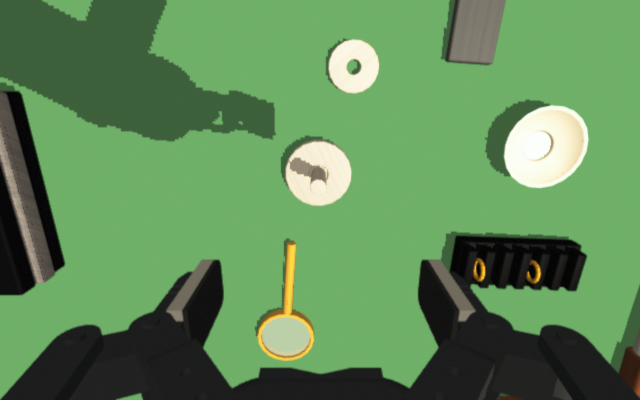

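The wrist view shows the knobbed pair at (319,172), with the knob upright at about (0.535,-0.218). Descending and closing on the upper part of the knob, leaving room for the 18 mm of slide.

In the tool's units: 14.8 cm / 75 = 0.1973, 0.05 cm / 75 = 0.0007.

Request:
arm_command:
  targets:
    - {"grip": 5, "offset": [0.0007, -0.0027, 0.04], "delta_rot": [0, 0, 0]}
    - {"grip": 4, "offset": [0.0007, -0.0027, 0.08], "delta_rot": [0, 0, 0]}
    - {"grip": 4, "offset": [0.0007, -0.0027, 0.12], "delta_rot": [0, 0, 0]}
    - {"grip": 4, "offset": [0.0007, -0.0027, 0.1533], "delta_rot": [0, 0, 0]}
    - {"grip": 4, "offset": [0.0007, -0.0027, 0.18], "delta_rot": [0, 0, 0]}
    - {"grip": 4, "offset": [0.0007, -0.0027, 0.1973], "delta_rot": [0, 0, 0]}
    - {"grip": 4, "offset": [0.0007, -0.0027, 0.1973], "delta_rot": [0, 0, 0]}
    - {"grip": 3, "offset": [0.0007, -0.0027, 0.1973], "delta_rot": [0, 0, 0]}
    - {"grip": 2, "offset": [0.0007, -0.0027, 0.1973], "delta_rot": [0, 0, 0]}
    - {"grip": 1.5, "offset": [0.0007, -0.0027, 0.1973], "delta_rot": [0, 0, 0]}
    - {"grip": 0.8, "offset": [0.0007, -0.0027, 0.1973], "delta_rot": [0, 0, 0]}
    - {"grip": 0.5, "offset": [0.0007, -0.0027, 0.1973], "delta_rot": [0, 0, 0]}
    - {"grip": 0.5, "offset": [0.0007, -0.0027, 0.1973], "delta_rot": [0, 0, 0]}
    - {"grip": 0.5, "offset": [0.0007, -0.0027, 0.1973], "delta_rot": [0, 0, 0]}

```text
t: 4.53
tool_pos: [0.5359, -0.2184, 0.0533]
eef_rot: [3.141, 0.002, 3.141]
ft_force: [0.1, 3.2, 5.5]
grip_width: 0.0118
grip_force: 58.7
```

In the tool's units: -12 cm / 75 = -0.16, -11 cm / 75 = -0.1467.

Request:
arm_command:
  targets:
    - {"grip": 0.5, "offset": [0, 0, -0.0067], "delta_rot": [0, 0, 0]}
    - {"grip": 0.5, "offset": [0, 0, -0.02], "delta_rot": [0, 0, 0]}
    - {"grip": 0.5, "offset": [0, 0, -0.04], "delta_rot": [0, 0, 0]}
    - {"grip": 0.5, "offset": [0, 0, -0.0667], "delta_rot": [0, 0, 0]}
    - {"grip": 0.5, "offset": [0, 0, -0.0933], "delta_rot": [0, 0, 0]}
    - {"grip": 0.5, "offset": [0, 0, -0.12], "delta_rot": [0, 0, 0]}
    - {"grip": 0.5, "offset": [0, 0, -0.1467], "delta_rot": [0, 0, 0]}
    - {"grip": 0.5, "offset": [0, 0, -0.16], "delta_rot": [0, 0, 0]}
    - {"grip": 0.5, "offset": [0, 0, -0.16], "delta_rot": [0, 0, 0]}
    - {"grip": 0.5, "offset": [0, 0, -0.16], "delta_rot": [0, 0, 0]}
    - {"grip": 0.5, "offset": [0, 0, -0.16], "delta_rot": [0, 0, 0]}

```text
t: 5.9
tool_pos: [0.5348, -0.2184, 0.171]
eef_rot: [3.14, -0.002, 3.141]
ft_force: [-0.5, -0.3, -2.9]
grip_width: 0.0117
grip_force: 58.5
```

Run:
```python
from h import *
for n in("wrist","scene"):
    if n=="wrist": s,c,W=wrist();save(c,"w2.png",(220,80,440,260),3);print(s["t"],s["tool_pos"],s["eef_rot"],s["ft_force"],s["torque"],s["grip_width"])
    else: c=camera(n);W=cloud(c)
    print(n,"lid",circ(W,(.535,-.218),.04,.12,.142))
    m=(np.hypot(W[...,0]-.535,W[...,1]+.218)<.034)&(W[...,2]>.12)&(W[...,2]<.142);p=W[m]
    for k in range(3):
        a=np.linalg.lstsq(np.c_[p[:,:2]-[.535,-.218],np.ones(len(p))],p[:,2],rcond=None)[0];r=p[:,2]-np.c_[p[:,:2]-[.535,-.218],np.ones(len(p))]@a;p=p[abs(r)<.002]
    print("plane",a,len(p))
```

```text
5.9 [ 0.53480424 -0.21841789  0.17098462] [ 3.14040345e+00 -2.09010835e-03  3.14130438e+00] [-0.45765337 -0.28139718 -2.92182153] [-0.01421914 -0.01763601 -0.00651877] 0.011659507251078631
wrist lid (6862, array([ 0.5226, -0.2183,  0.1325]), 'enc', array([ 0.5337, -0.2183]), 0.0315, 'fit', array([ 0.5336, -0.2183]), np.float64(0.0311))
plane [0.0047172  0.00747611 0.13289573] 5939
scene lid (794, array([ 0.5447, -0.2158,  0.1308]), 'enc', array([ 0.5361, -0.2166]), 0.0317, 'fit', array([ 0.5367, -0.2165]), np.float64(0.0309))
plane [-0.04618238  0.00284634  0.13192831] 418
```

View pics/w2.png

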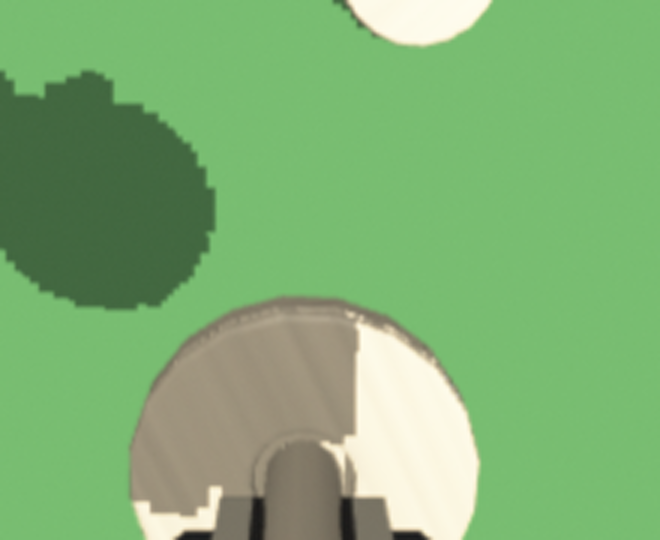

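Both lids hang level on the knob: the outer disc is centred at crop (305,465) and the fingers hold the upper knob. Carrying them to just past the tin so the wrist camera can see its rim.

In the tool's units: 43 cm / 75 = 0.5733, 42.7 cm / 75 = 0.5693.

Request:
arm_command:
  targets:
    - {"grip": 0.5, "offset": [-0.0027, 0.0133, 0], "delta_rot": [0, 0, 0]}
    - {"grip": 0.5, "offset": [-0.0093, 0.04, 0], "delta_rot": [0, 0, 0]}
    - {"grip": 0.5, "offset": [-0.0187, 0.08, 0], "delta_rot": [0, 0, 0]}
    - {"grip": 0.5, "offset": [-0.028, 0.12, 0], "delta_rot": [0, 0, 0]}
    - {"grip": 0.5, "offset": [-0.0373, 0.16, 0], "delta_rot": [0, 0, 0]}
    - {"grip": 0.5, "offset": [-0.0467, 0.2, 0], "delta_rot": [0, 0, 0]}
    - {"grip": 0.5, "offset": [-0.056, 0.24, 0], "delta_rot": [0, 0, 0]}
    - {"grip": 0.5, "offset": [-0.0653, 0.28, 0], "delta_rot": [0, 0, 0]}
    - {"grip": 0.5, "offset": [-0.0747, 0.32, 0], "delta_rot": [0, 0, 0]}
    - {"grip": 0.5, "offset": [-0.084, 0.36, 0], "delta_rot": [0, 0, 0]}
    - {"grip": 0.5, "offset": [-0.0933, 0.4, 0], "delta_rot": [0, 0, 0]}
    - {"grip": 0.5, "offset": [-0.1027, 0.44, 0], "delta_rot": [0, 0, 0]}
    - {"grip": 0.5, "offset": [-0.112, 0.48, 0], "delta_rot": [0, 0, 0]}
    - {"grip": 0.5, "offset": [-0.1213, 0.52, 0], "delta_rot": [0, 0, 0]}
    - {"grip": 0.5, "offset": [-0.128, 0.5533, 0], "delta_rot": [0, 0, 0]}
    - {"grip": 0.5, "offset": [-0.132, 0.5693, 0], "delta_rot": [0, 0, 0]}
    - {"grip": 0.5, "offset": [-0.1333, 0.5733, 0], "delta_rot": [0, 0, 0]}
    - {"grip": 0.5, "offset": [-0.1333, 0.5733, 0], "delta_rot": [0, 0, 0]}
    - {"grip": 0.5, "offset": [-0.1333, 0.5733, 0], "delta_rot": [0, 0, 0]}
    - {"grip": 0.5, "offset": [-0.1333, 0.5733, 0], "delta_rot": [0, 0, 0]}

```text
t: 8.5
tool_pos: [0.6356, 0.2104, 0.1725]
eef_rot: [-3.142, 0.0, 3.14]
ft_force: [-0.2, -0.2, -3.5]
grip_width: 0.0119
grip_force: 58.7
```

Run:
```python
from h import *
s,c,W=wrist();save(c,"w3.png")
print(s["t"],s["tool_pos"],s["eef_rot"],s["ft_force"],s["grip_width"])
print("rim",circ(W,(.564,.2125),.04,.063,.074))
t=s["tool_pos"]
print("lid-tcp",circ(W-np.r_[t[:2],0],(0,0),.04,.12,.142))
f=200/np.tan(np.radians(c["fov_y"])/2)
```

```text
8.5 [0.63556729 0.21038484 0.17250369] [-3.14154026e+00  1.38012758e-04  3.14001303e+00] [-0.20747299 -0.20541271 -3.45229363] 0.011890351942544763
rim (1221, array([0.5632, 0.2121, 0.0686]), 'enc', array([0.564 , 0.2121]), 0.025, 'fit', array([0.5639, 0.212 ]), np.float64(0.0247))
lid-tcp (6833, array([-0.0121,  0.0003,  0.1339]), 'enc', array([-0.001 ,  0.0002]), 0.0315, 'fit', array([-0.001 ,  0.0001]), np.float64(0.0312))
```

View pics/w3.png

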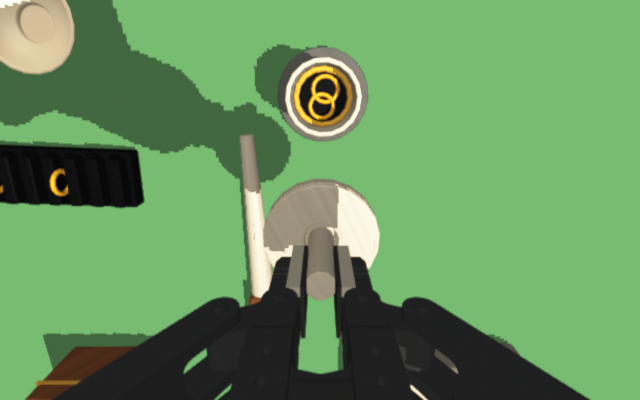

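The tin is at (323,94), open, with two gold rings lying inside on the tray and the lids at (320,235). I'll check the knob offset from the TCP and the tray depth.

Run:
```python
from h import *
s,c,W=wrist();t=s["tool_pos"]
D=W-np.r_[t[:2],0]
m=(abs(D[...,1])<.0045)&(abs(D[...,0])<.012)&(D[...,2]>.15)&(D[...,2]<.19)
p=D[m];print(len(p));
for z in np.arange(.150,.19,.004):
    q=p[abs(p[:,2]-z)<.002]
    if len(q):print(round(z,3),len(q),np.round([q[:,0].min(),q[:,0].max(),q[:,1].min(),q[:,1].max()],4))
r=np.hypot(W[...,0]-.564,W[...,1]-.212)
for a,b in((0,.012),(.012,.017),(.017,.021),(.0225,.0245)):
    z=W[...,2][(r>a)&(r<b)];print(a,len(z),np.round(np.nanpercentile(z,[5,25,50,75,95]),4))
```

```text
1179
0.15 36 [-0.0079 -0.0056 -0.0042  0.0044]
0.154 72 [-0.008  -0.0056 -0.0042  0.0044]
0.158 74 [-0.008  -0.0053 -0.0041  0.0043]
0.162 83 [-0.0079 -0.0055 -0.0045  0.0041]
0.166 86 [-0.0077 -0.0051 -0.0044  0.0045]
0.17 95 [-0.008  -0.0049 -0.0043  0.0044]
0.174 95 [-0.0077 -0.0054 -0.0042  0.0042]
0.178 637 [-0.008   0.0064 -0.0045  0.0045]
0.182 1 [-0.0016 -0.0016  0.0008  0.0008]
0 879 [0.0395 0.0403 0.0409 0.0431 0.0445]
0.012 890 [0.0393 0.0402 0.0408 0.0423 0.0443]
0.017 1015 [0.0405 0.0453 0.046  0.0466 0.0474]
0.0225 707 [0.0679 0.0687 0.0691 0.0696 0.0702]
```

In the tool's units: 7.1 cm / 75 = 0.0947, 0.16 cm / 75 = 0.0021.

Request:
arm_command:
  targets:
    - {"grip": 0.5, "offset": [0.0067, 0, 0], "delta_rot": [0, 0, 0]}
    - {"grip": 0.5, "offset": [0.0267, 0.0013, 0], "delta_rot": [0, 0, 0]}
    - {"grip": 0.5, "offset": [0.0533, 0.0021, 0], "delta_rot": [0, 0, 0]}
    - {"grip": 0.5, "offset": [0.08, 0.0021, 0], "delta_rot": [0, 0, 0]}
    - {"grip": 0.5, "offset": [0.0933, 0.0021, 0], "delta_rot": [0, 0, 0]}
    - {"grip": 0.5, "offset": [0.0947, 0.0021, 0.0133], "delta_rot": [0, 0, 0]}
    - {"grip": 0.5, "offset": [0.0947, 0.0021, 0.0267], "delta_rot": [0, 0, 0]}
    - {"grip": 0.5, "offset": [0.0947, 0.0021, 0.04], "delta_rot": [0, 0, 0]}
    - {"grip": 0.5, "offset": [0.0947, 0.0021, 0.0467], "delta_rot": [0, 0, 0]}
    - {"grip": 0.5, "offset": [0.0947, 0.0021, 0.0467], "delta_rot": [0, 0, 0]}
    - {"grip": 0.5, "offset": [0.0947, 0.0021, 0.0467], "delta_rot": [0, 0, 0]}
    - {"grip": 0.5, "offset": [0.0947, 0.0021, 0.0467], "delta_rot": [0, 0, 0]}
    - {"grip": 0.5, "offset": [0.0947, 0.0021, 0.0467], "delta_rot": [0, 0, 0]}

```text
t: 10.22
tool_pos: [0.5647, 0.2129, 0.1378]
eef_rot: [3.141, 0.001, 3.141]
ft_force: [0.7, -0.1, -3.3]
grip_width: 0.0114
grip_force: 58.7
```

In the tool's units: 1.9 cm / 75 = 0.0253, 1.7 cm / 75 = 0.0227.

Request:
arm_command:
  targets:
    - {"grip": 0.5, "offset": [0, -0.0011, 0], "delta_rot": [0, 0, 0]}
    - {"grip": 0.5, "offset": [0, -0.0011, 0.004], "delta_rot": [0, 0, 0]}
    - {"grip": 0.5, "offset": [0, -0.0011, 0.008], "delta_rot": [0, 0, 0]}
    - {"grip": 0.5, "offset": [0, -0.0011, 0.012], "delta_rot": [0, 0, 0]}
    - {"grip": 0.5, "offset": [0, -0.0011, 0.016], "delta_rot": [0, 0, 0]}
    - {"grip": 0.5, "offset": [0, -0.0011, 0.02], "delta_rot": [0, 0, 0]}
    - {"grip": 0.5, "offset": [0, -0.0011, 0.0227], "delta_rot": [0, 0, 0]}
    - {"grip": 0.5, "offset": [0, -0.0011, 0.0253], "delta_rot": [0, 0, 0]}
    - {"grip": 0.5, "offset": [0, -0.0011, 0.0253], "delta_rot": [0, 0, 0]}

```text
t: 11.35
tool_pos: [0.5644, 0.2121, 0.1181]
eef_rot: [-3.142, -0.0, 3.141]
ft_force: [-1.0, -0.7, -2.7]
grip_width: 0.0116
grip_force: 58.7
```

Request:
arm_command:
  targets:
    - {"grip": 0.5, "offset": [0, 0, 0.0027], "delta_rot": [0, 0, 0]}
    - {"grip": 0.5, "offset": [0, 0, 0.0053], "delta_rot": [0, 0, 0]}
    - {"grip": 0.5, "offset": [0, 0, 0.008], "delta_rot": [0, 0, 0]}
    - {"grip": 0.5, "offset": [0, 0, 0.0107], "delta_rot": [0, 0, 0]}
    - {"grip": 0.5, "offset": [0, 0, 0.0133], "delta_rot": [0, 0, 0]}
    - {"grip": 0.5, "offset": [0, 0, 0.016], "delta_rot": [0, 0, 0]}
    - {"grip": 0.5, "offset": [0, 0, 0.018], "delta_rot": [0, 0, 0]}
    - {"grip": 0.5, "offset": [0, 0, 0.018], "delta_rot": [0, 0, 0]}
    - {"grip": 0.5, "offset": [0, 0, 0.018], "delta_rot": [0, 0, 0]}

```text
t: 12.48
tool_pos: [0.5645, 0.2121, 0.1049]
eef_rot: [3.141, 0.0, 3.141]
ft_force: [-0.1, 1.0, -1.7]
grip_width: 0.0117
grip_force: 58.7
```

Outer lid is down (load fell by about 1.5 N). Now small steps to find the tray.

Request:
arm_command:
  targets:
    - {"grip": 0.5, "offset": [0, 0, 0.0011], "delta_rot": [0, 0, 0]}
    - {"grip": 0.5, "offset": [0, 0, 0.0021], "delta_rot": [0, 0, 0]}
    - {"grip": 0.5, "offset": [0, 0, 0.0032], "delta_rot": [0, 0, 0]}
    - {"grip": 0.5, "offset": [0, 0, 0.004], "delta_rot": [0, 0, 0]}
    - {"grip": 0.5, "offset": [0, 0, 0.004], "delta_rot": [0, 0, 0]}

```text
t: 13.1
tool_pos: [0.5644, 0.2121, 0.1017]
eef_rot: [-3.142, -0.0, 3.141]
ft_force: [-0.1, 0.4, -0.8]
grip_width: 0.0113
grip_force: 58.7
```

In the tool's units: 0.1 cm / 75 = 0.0013, 0.05 cm / 75 = 0.0007.

Request:
arm_command:
  targets:
    - {"grip": 0.5, "offset": [0, 0, 0.0007], "delta_rot": [0, 0, 0]}
    - {"grip": 0.5, "offset": [0, 0, 0.0013], "delta_rot": [0, 0, 0]}
    - {"grip": 0.5, "offset": [0, 0, 0.0013], "delta_rot": [0, 0, 0]}

```text
t: 13.48
tool_pos: [0.5645, 0.2121, 0.1008]
eef_rot: [3.142, -0.0, 3.141]
ft_force: [0.4, 0.7, -2.3]
grip_width: 0.0115
grip_force: 58.8
```

In the tool's units: 0.1 cm / 75 = 0.0013, 0.05 cm / 75 = 0.0007.

Request:
arm_command:
  targets:
    - {"grip": 0.5, "offset": [0, 0, 0.0007], "delta_rot": [0, 0, 0]}
    - {"grip": 0.5, "offset": [0, 0, 0.0013], "delta_rot": [0, 0, 0]}
    - {"grip": 0.5, "offset": [0, 0, 0.0013], "delta_rot": [0, 0, 0]}

```text
t: 13.85
tool_pos: [0.5647, 0.2122, 0.1006]
eef_rot: [3.141, 0.001, 3.141]
ft_force: [-0.7, -0.3, 3.6]
grip_width: 0.0115
grip_force: 59.2
```

Request:
arm_command:
  targets:
    - {"grip": 0.5, "offset": [0, 0, 0.0005], "delta_rot": [0, 0, 0]}
    - {"grip": 0.5, "offset": [0, 0, 0.0011], "delta_rot": [0, 0, 0]}
    - {"grip": 0.5, "offset": [0, 0, 0.0011], "delta_rot": [0, 0, 0]}

```text
t: 14.22
tool_pos: [0.5648, 0.2122, 0.1006]
eef_rot: [3.141, 0.001, 3.141]
ft_force: [-2.3, 0.4, 6.2]
grip_width: 0.012
grip_force: 59.6
```

Force rises while the height stays fixed at z 0.1006, which matches the tray seen at about 0.047. It's seated, so I'll hold briefly and release.

In the tool's units: -0.1 cm / 75 = -0.0013, -0.05 cm / 75 = -0.0007.

Request:
arm_command:
  targets:
    - {"grip": 0.5, "offset": [0, 0, 0], "delta_rot": [0, 0, 0]}
    - {"grip": 0.5, "offset": [0, 0, 0], "delta_rot": [0, 0, 0]}
    - {"grip": 1.6, "offset": [0, 0, -0.0007], "delta_rot": [0, 0, 0]}
    - {"grip": 2.2, "offset": [0, 0, -0.0013], "delta_rot": [0, 0, 0]}
    - {"grip": 3, "offset": [0, 0, -0.0013], "delta_rot": [0, 0, 0]}
    - {"grip": 4, "offset": [0, 0, -0.0013], "delta_rot": [0, 0, 0]}
    - {"grip": 4, "offset": [0, 0, -0.0013], "delta_rot": [0, 0, 0]}
    - {"grip": 4, "offset": [0, 0, -0.0013], "delta_rot": [0, 0, 0]}
    - {"grip": 4, "offset": [0, 0, -0.0013], "delta_rot": [0, 0, 0]}

```text
t: 15.35
tool_pos: [0.5645, 0.2121, 0.1001]
eef_rot: [3.142, 0.0, 3.141]
ft_force: [-0.1, -1.3, 0.4]
grip_width: 0.0403
grip_force: 0.0
```

In the tool's units: -11 cm / 75 = -0.1467, -10 cm / 75 = -0.1333.

Request:
arm_command:
  targets:
    - {"grip": 4, "offset": [0, 0, -0.0267], "delta_rot": [0, 0, 0]}
    - {"grip": 4, "offset": [0, 0, -0.0533], "delta_rot": [0, 0, 0]}
    - {"grip": 6, "offset": [0, 0, -0.08], "delta_rot": [0, 0, 0]}
    - {"grip": 8.5, "offset": [0, 0, -0.1067], "delta_rot": [0, 0, 0]}
    - {"grip": 8.5, "offset": [0, 0, -0.1333], "delta_rot": [0, 0, 0]}
    - {"grip": 8.5, "offset": [0, 0, -0.1467], "delta_rot": [0, 0, 0]}
    - {"grip": 8.5, "offset": [0, 0, -0.1467], "delta_rot": [0, 0, 0]}
    - {"grip": 8.5, "offset": [0, 0, -0.1467], "delta_rot": [0, 0, 0]}

```text
t: 16.35
tool_pos: [0.5641, 0.212, 0.2088]
eef_rot: [-3.141, -0.002, 3.141]
ft_force: [0.3, -1.1, -0.0]
grip_width: 0.0849
grip_force: 0.0
```

Run:
```python
from h import *
s,c,W=wrist();save(c,"w4.png")
t=s["tool_pos"];print(s["t"],t,s["eef_rot"],s["ft_force"],s["grip_width"])
print("lid",circ(W,(.564,.212),.04,.068,.08))
print("knob",circ(W,(.564,.212),.03,.098,.118))
f=200/np.tan(np.radians(c["fov_y"])/2)
c=camera("top");W=cloud(c);print("top lid",circ(W,(.564,.212),.04,.068,.08));print("knob",circ(W,(.564,.212),.03,.098,.118))
```

```text
16.35 [0.56405807 0.21198065 0.20884684] [-3.14118252e+00 -1.78230919e-03  3.14126816e+00] [ 0.267119   -1.13040322 -0.03211489] 0.08490032042722584
lid (3980, array([0.5611, 0.2123, 0.0731]), 'enc', array([0.5633, 0.2123]), 0.0313, 'fit', array([0.5633, 0.2123]), np.float64(0.0311))
knob (328, array([0.5631, 0.2125, 0.1056]), 'enc', array([0.564 , 0.2125]), 0.0071, 'fit', array([0.5639, 0.2125]), np.float64(0.0068))
top lid (390, array([0.5612, 0.2044, 0.0729]), 'enc', array([0.5622, 0.2111]), 0.0308, 'fit', array([0.5624, 0.2084]), np.float64(0.0282))
knob (37, array([0.5632, 0.2117, 0.106 ]), 'enc', array([0.5634, 0.2119]), 0.0068, 'fit', array([0.5634, 0.212 ]), np.float64(0.0065))
```

View pics/w4.png

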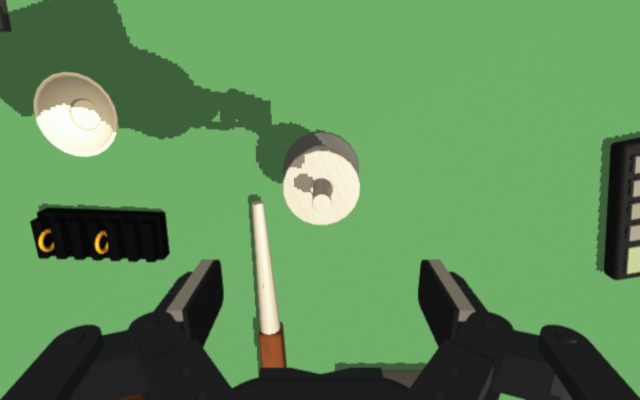

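Both lids are seated, with the outer rim centred at (321,185) and the knob at (322,195); the knob stands about 33 mm proud and the bystanders haven't moved. Descending around the rim with the fingers open.

In the tool's units: 14.7 cm / 75 = 0.196, 0.02 cm / 75 = 0.0003.

Request:
arm_command:
  targets:
    - {"grip": 8.5, "offset": [0.0013, 0.0003, 0.0267], "delta_rot": [0, 0, 0]}
    - {"grip": 8.5, "offset": [0.0013, 0.0003, 0.0533], "delta_rot": [0, 0, 0]}
    - {"grip": 8.5, "offset": [0.0013, 0.0003, 0.08], "delta_rot": [0, 0, 0]}
    - {"grip": 8.5, "offset": [0.0013, 0.0003, 0.1067], "delta_rot": [0, 0, 0]}
    - {"grip": 8.5, "offset": [0.0013, 0.0003, 0.1333], "delta_rot": [0, 0, 0]}
    - {"grip": 8.5, "offset": [0.0013, 0.0003, 0.1533], "delta_rot": [0, 0, 0]}
    - {"grip": 8.5, "offset": [0.0013, 0.0003, 0.1733], "delta_rot": [0, 0, 0]}
    - {"grip": 8.5, "offset": [0.0013, 0.0003, 0.1867], "delta_rot": [0, 0, 0]}
    - {"grip": 8.5, "offset": [0.0013, 0.0003, 0.196], "delta_rot": [0, 0, 0]}
    - {"grip": 8.5, "offset": [0.0013, 0.0003, 0.196], "delta_rot": [0, 0, 0]}
    - {"grip": 8.5, "offset": [0.0013, 0.0003, 0.196], "delta_rot": [0, 0, 0]}
    - {"grip": 8.5, "offset": [0.0013, 0.0003, 0.196], "delta_rot": [0, 0, 0]}

```text
t: 17.95
tool_pos: [0.564, 0.2124, 0.0638]
eef_rot: [3.141, 0.001, 3.141]
ft_force: [-0.1, 0.2, -0.5]
grip_width: 0.085
grip_force: 0.0
```

Run:
```python
from h import *
s,c,W=wrist()
print(s["tool_pos"],s["eef_rot"],s["ft_force"],s["torque"])
print("lid",circ(W,(.564,.212),.033,.068,.078));print("knob",circ(W,(.564,.212),.012,.098,.112))
```

```text
[0.56395056 0.21241992 0.0638063 ] [3.14112845e+00 1.40153808e-03 3.14126053e+00] [-0.08220174  0.21348979 -0.52261493] [0.04076182 0.03889971 0.00108638]
lid (14120, array([0.5576, 0.2121, 0.0731]), 'enc', array([0.5636, 0.2121]), 0.0318, 'fit', array([0.5633, 0.2122]), np.float64(0.0313))
knob (1936, array([0.562 , 0.2123, 0.105 ]), 'enc', array([0.5682, 0.2122]), 0.0053, 'fit', array([0.5639, 0.2122]), np.float64(0.0072))
```

In the tool's units: 0.1 cm / 75 = 0.0013, -0.02 cm / 75 = -0.0003.

Request:
arm_command:
  targets:
    - {"grip": 8, "offset": [0, -0.0003, 0.0013], "delta_rot": [0, 0, 0]}
    - {"grip": 7.5, "offset": [0, -0.0003, 0.0013], "delta_rot": [0, 0, 0]}
    - {"grip": 7, "offset": [0, -0.0003, 0.0013], "delta_rot": [0, 0, 0]}
    - {"grip": 6.7, "offset": [0, -0.0003, 0.0013], "delta_rot": [0, 0, 0]}
    - {"grip": 6.5, "offset": [0, -0.0003, 0.0013], "delta_rot": [0, 0, 0]}
    - {"grip": 6.4, "offset": [0, -0.0003, 0.0013], "delta_rot": [0, 0, 0]}
    - {"grip": 6.3, "offset": [0, -0.0003, 0.0013], "delta_rot": [0, 0, 0]}
    - {"grip": 6.1, "offset": [0, -0.0003, 0.0013], "delta_rot": [0, 0, 0]}
    - {"grip": 5.8, "offset": [0, -0.0003, 0.0013], "delta_rot": [0, 0, 0]}
    - {"grip": 5.5, "offset": [0, -0.0003, 0.0013], "delta_rot": [0, 0, 0]}
    - {"grip": 5.5, "offset": [0, -0.0003, 0.0013], "delta_rot": [0, 0, 0]}
    - {"grip": 5.5, "offset": [0, -0.0003, 0.0013], "delta_rot": [0, 0, 0]}

```text
t: 19.5
tool_pos: [0.5638, 0.2123, 0.0629]
eef_rot: [3.141, 0.001, 3.141]
ft_force: [-2.5, 0.3, 5.5]
grip_width: 0.0611
grip_force: 63.6
```

Run:
```python
from h import *
s,c,W=wrist()
print(s["tool_pos"],s["eef_rot"],s["ft_force"],s["torque"],s["grip_width"])
print("lid",circ(W,(.564,.212),.033,.068,.078));print("knob",circ(W,(.564,.212),.012,.098,.112))
```

```text
[0.56375203 0.21229734 0.06292551] [3.14101667e+00 9.62668430e-04 3.14131356e+00] [-2.53080951  0.27993163  5.53893862] [ 0.09894659  0.32088225 -0.00493435] 0.06113314322230678
lid (14690, array([0.5579, 0.212 , 0.0731]), 'enc', array([0.5639, 0.212 ]), 0.033, 'fit', array([0.5638, 0.2122]), np.float64(0.0319))
knob (1957, array([0.5619, 0.2123, 0.1049]), 'enc', array([0.5634, 0.2122]), 0.0076, 'fit', array([0.5636, 0.2123]), np.float64(0.0071))
```

In the tool's units: -1 cm / 75 = -0.0133, -0.9 cm / 75 = -0.012.

Request:
arm_command:
  targets:
    - {"grip": 5.5, "offset": [0, 0, -0.0013], "delta_rot": [0, 0, 0]}
    - {"grip": 5.5, "offset": [0, 0, -0.004], "delta_rot": [0, 0, 0]}
    - {"grip": 5.5, "offset": [0, 0, -0.0067], "delta_rot": [0, 0, 0]}
    - {"grip": 5.5, "offset": [0, 0, -0.0093], "delta_rot": [0, 0, 0]}
    - {"grip": 5.5, "offset": [0, 0, -0.012], "delta_rot": [0, 0, 0]}
    - {"grip": 5.5, "offset": [0, 0, -0.0133], "delta_rot": [0, 0, 0]}
    - {"grip": 5.5, "offset": [0, 0, -0.0133], "delta_rot": [0, 0, 0]}

```text
t: 20.42
tool_pos: [0.5636, 0.2121, 0.0722]
eef_rot: [3.141, 0.0, 3.141]
ft_force: [-0.5, -0.1, -1.7]
grip_width: 0.0613
grip_force: 65.1
```

Run:
```python
from h import *
s,c,W=wrist()
print(s["tool_pos"],s["eef_rot"],s["ft_force"],s["torque"],s["grip_width"])
print("lid",circ(W,(.564,.212),.033,.078,.09));print("knob",circ(W,(.564,.212),.012,.098,.112))
```

```text
[0.56355109 0.21211729 0.07217792] [3.14147115e+00 2.58688047e-04 3.14124365e+00] [-0.45980857 -0.05586106 -1.68806191] [ 0.01714225  0.02181242 -0.0298193 ] 0.06125174356235328
lid (15082, array([0.5586, 0.2119, 0.0825]), 'enc', array([0.5637, 0.212 ]), 0.0329, 'fit', array([0.5636, 0.2119]), np.float64(0.0317))
knob (1658, array([0.5621, 0.2123, 0.105 ]), 'enc', array([0.564 , 0.2122]), 0.0075, 'fit', array([0.5639, 0.2123]), np.float64(0.0071))
```

The outer lid is rising alone: the load matches its weight, the knob is still at z 0.105, and the two are centred to 0.3 mm. Lifting on.

In the tool's units: -5.6 cm / 75 = -0.0747, -5.4 cm / 75 = -0.072.

Request:
arm_command:
  targets:
    - {"grip": 5.5, "offset": [-0.0003, 0.0003, -0.0027], "delta_rot": [0, 0, 0]}
    - {"grip": 5.5, "offset": [-0.0003, 0.0003, -0.0067], "delta_rot": [0, 0, 0]}
    - {"grip": 5.5, "offset": [-0.0003, 0.0003, -0.0107], "delta_rot": [0, 0, 0]}
    - {"grip": 5.5, "offset": [-0.0004, 0.0003, -0.0147], "delta_rot": [0, 0, 0]}
    - {"grip": 5.5, "offset": [-0.0004, 0.0003, -0.0187], "delta_rot": [0, 0, 0]}
    - {"grip": 5.5, "offset": [-0.0004, 0.0003, -0.0227], "delta_rot": [0, 0, 0]}
    - {"grip": 5.5, "offset": [-0.0004, 0.0003, -0.0267], "delta_rot": [0, 0, 0]}
    - {"grip": 5.5, "offset": [-0.0004, 0.0003, -0.032], "delta_rot": [0, 0, 0]}
    - {"grip": 5.5, "offset": [-0.0004, 0.0003, -0.0373], "delta_rot": [0, 0, 0]}
    - {"grip": 5.5, "offset": [-0.0004, 0.0003, -0.0427], "delta_rot": [0, 0, 0]}
    - {"grip": 5.5, "offset": [-0.0004, 0.0003, -0.048], "delta_rot": [0, 0, 0]}
    - {"grip": 5.5, "offset": [-0.0004, 0.0003, -0.0533], "delta_rot": [0, 0, 0]}
    - {"grip": 5.5, "offset": [-0.0004, 0.0003, -0.06], "delta_rot": [0, 0, 0]}
    - {"grip": 5.5, "offset": [-0.0004, 0.0003, -0.0667], "delta_rot": [0, 0, 0]}
    - {"grip": 5.5, "offset": [-0.0004, 0.0003, -0.072], "delta_rot": [0, 0, 0]}
    - {"grip": 5.5, "offset": [-0.0004, 0.0003, -0.0747], "delta_rot": [0, 0, 0]}
    - {"grip": 5.5, "offset": [-0.0004, 0.0003, -0.0747], "delta_rot": [0, 0, 0]}
    - {"grip": 5.5, "offset": [-0.0004, 0.0003, -0.0747], "delta_rot": [0, 0, 0]}
    - {"grip": 5.5, "offset": [-0.0004, 0.0003, -0.0747], "delta_rot": [0, 0, 0]}

```text
t: 22.85
tool_pos: [0.5637, 0.2122, 0.1278]
eef_rot: [-3.142, -0.0, 3.141]
ft_force: [0.4, 0.7, -1.9]
grip_width: 0.0615
grip_force: 65.1
```

Run:
```python
from h import *
s,c,W=wrist()
print(s["t"],s["tool_pos"],s["eef_rot"],s["ft_force"],s["qvel"].round(3) if hasattr(s["qvel"],"round") else s["qvel"],s["grip_width"],s["grip_force"])
print("lid",circ(W,(.564,.212),.033,.13,.15));
c=camera("scene");save(c,"end.png",(370,110,490,230),5)
W=cloud(c);print("lid",circ(W,(.564,.212),.04,.13,.15))
```

```text
22.85 [0.5636781  0.2122487  0.12777977] [-3.14151303e+00 -3.84784642e-04  3.14123825e+00] [ 0.36064896  0.70118879 -1.9008205 ] [-0.    -0.    -0.001 -0.002  0.001 -0.003] 0.06148755434014503 65.13068589381874
lid (17099, array([0.5604, 0.212 , 0.138 ]), 'enc', array([0.5639, 0.212 ]), 0.033, 'fit', array([0.5634, 0.2118]), np.float64(0.0317))
lid (642, array([0.5721, 0.2142, 0.1378]), 'enc', array([0.572 , 0.2118]), 0.0389, 'fit', array([0.5655, 0.2115]), np.float64(0.0346))
```

View pics/end.png

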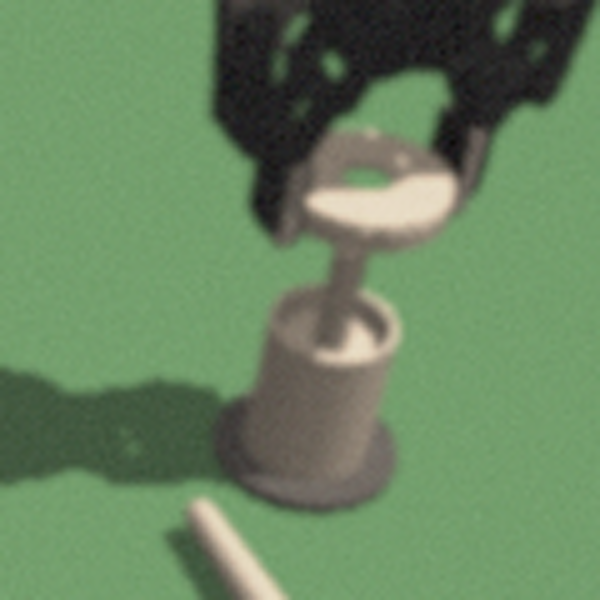

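The outer lid is held level at crop (385,190), its hole empty and its lower edge about 20 mm above the knob top. The inner lid sits in the tin with the knob at (345,290). Handing in.

```bash
python3 -c "
from rig import job
print(job.sign_off())"
```

```text
the job is handed in; nothing more can be done
None
```

I handed the job in with the outer lid held level above the tin, about 20 mm clear of the knob, and the inner lid still seated on the tray; the sign-off gave no verdict.

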